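# Clip the label holder into the parts case

## Robot

A 6-joint arm with a two-finger parallel gripper is mounted at the origin on the work surface. World frame = base frame: x ahead of the robot, y to its left, z up, the work surface at z = 0. Lengths are in m, angles in rad, forces in N, time in s.
With the tool pointing down it reaches from about 0.35 to 0.725 m from the base axis. Payload 6 kg.
Tool frame: the origin (TCP) lies at the very end of the fingers, on their centre line; the grasp point (between the pads) lies 19 mm behind it (r.grip_depth is the distance from the TCP to the grasp point, in m); z points along the fingers, y is the line along which they close (so a half turn about z gives the same grasp; the last joint's range is limited). The gripper opens to 85 mm and grips with 20 to 120 N. Pads are 22 mm wide; open, the fingers measure 114 mm over their backs; the gripper's body (76 mm by 85 mm) begins 54 mm behind the grasp point. The pads swing forward as they close: fully open they stand 13 mm farther back than shut.
Start: joints at [1.614, 0.04, 0.085, 0, -1.615, -0.334], TCP at [0.172, 0.575, 0.231] pointing down, gripper open.
Joint ranges: [-2.56, 2.56], [-1.29, 2.01], [-1.08, 1.49], [-3.29, 1.98], [-2.81, -0.18], [-2.99, 2.99]. Speed limits (rad/s): [2.57, 2.57, 3.01, 3.14, 3.14, 3.14].

## Interface

Orientations are given as a 3x3 rotation matrix whose columns are the frame's x, y, z axes.
In Python, from plant import r gives the robot as it stands.
- The arm moves only by the tool jog_arm, never from a script. Its arguments are lists of equal length, an entry for each row: "translation": the shift along the tool's x, y, z in mm, a list of three; "twist": the turn, a rotation vector about the tool's x, y, z in degrees, a list of three; "grip": the closure, from -1 (fully open) to 1 (shut). In form: {"translation": [[x, y, z], ...], "twist": [[rx, ry, rz], ...], "grip": [grip, ...]}. A call has 1 to 8 rows; each row shifts and turns the commanded pose from where the row before left it, along the tool's axes as they then stand; what a row does not reach is not made up. A row lasts 1/12 s, in which the tool goes at most 41.7 mm and 7.16 degrees, less where a joint would pass 70% of its speed; a pose out of reach is approached as far as the arm can. A call with a gripper value outside its range is refused whole. The fingers move at their own pace and stop on an object; the grip force is fixed at half the most. Time passes only in rows, so rows that do not move let the fingers close. It gives the time, the measured TCP pose, the force, the opening and the grip force at its end, in the units of the state.
- r.sense(): the state, without advancing time (a new reading comes with each control period).
- r.read_camera(name): name is "scene" or "side" or "wrist"; returns the picture (480x640x3 uint8, red, green, blue); there is no depth.
- r.camera_model(name): a dict with "mtx" (3x3 intrinsics, pixels), "view" (4x4, takes a point from world to camera coordinates); the wrist camera has in their place "T_tool_cam" (4x4, takes a point from camera to tool coordinates, whose origin is the TCP and whose axes are the flange's). Camera axes: x right, y down, z forward; pixel columns grow to the right and rows downward; lengths in m; the calibration is good to about 2 mm. A picture is of the moment at which its call begins: read the wrist's pose just before it. camera_model takes no time and is no camera call.
- r.job_done(): hands the job in; it is judged then, once.
Trained networks look in the newest picture that a camera, given by its name, has taken for a name from the list of things; names that differ only in an ending like _2 or _b are one class to them, and where a whole thing is asked for, a point or a joint stands for the part that bears it (a point fixed in the world has none). Each returns a list of dicts, best first, with "p" (0 to 1); they miss things now and then, are a little off and sometimes report something else, mostly with a low value. They report only what shows in the picture. A call takes as long as a camera call. They do not tell look-alikes from the thing itself.
- r.look_for(camera, name): "xy" ([column, row] in pixels, amid what is visible of it).
The state is a dict: "clock": time; "joints": joint angles; "qd": joint speeds; "tau": joint torques, N m; "tcp_pos": TCP position; "ee_rot": TCP orientation; "contact_force": force on the tool from outside, world axes, zero at the start; "torque": the same for the moment, N m; "grip_width": finger opening in m; "gripper_force": force on a finger pad.
Only numpy, scipy, OpenCV 4.12 (cv2) and the standard library are available. Lean on these libraries where they do the work, as an engineer would, in place of code of your own. Each camera call takes 0.05 s, during which the arm holds its last target. There are 200 camera calls.

## Task

Swing the latch of the wooden parts case aside until it is clear of the lid, and open the lid until it stands upright by itself. Then take the label holder out of its wooden stand, push it down behind the lip of the rail inside the case until it has pressed the sprung strip fully home, and finish with the gripper still holding it pressed there, lid left open; the springs lift it again if you let go. Leave the mug, the glue bottle and the small steel cup undisturbed.

Things in the scene. Friction and masses are not known exactly. Their poses are not given: they have to be found in the camera images.
- case: Wooden parts case fixed on the bench, 200 (own x) by 180 (own y) mm, walls 8 mm thick, 75 mm high; closed 8 mm lid on top to 83 mm. Origin: centre of its underside, z up. The lid hinges on its +y side; the latch is outside its -y side. Inside, a label rail runs along own y (see rail_slot). Small parts lie flat on its floor, below 25 mm.
- rail_slot (a point): Centre of the mouth of the label slot, 32 mm above the bench, at the case's own x = -10, y = 0 mm. Slot 11 mm wide (x), 68 mm long (y), ends closed, between a low lip (-x side, 4 mm thick, top 32 mm above the bench) and a divider (+x side, 6 mm thick, top 40 mm above the bench). Axes as the case's.
- strip (a joint): Travel in m of the sprung steel strip (9 x 60 mm, along the slot) in the bottom of the label slot. 0 = up, its top 20 mm above the bench; 0.006 = pressed fully home, its top 14 mm above the bench. It begins to move at 3 N and takes 9 N to hold fully home.
- latch (a joint): Angle (rad) of the flat steel latch bar on top of the case's -y side, on an upright pivot. 0 = points along the case's +y, over the lid, and blocks it; grows as it swings towards the case's +x; above 1.35 it is clear of the lid; stop at 1.7. Light friction (0.03 N m): stays where it is left. Starts at 0 to 0.3.
- latch_peg (a point): Point on the axis of the latch's upright round finger peg, 8 mm below the peg's top. Peg 12 mm in diameter, from 92 to 122 mm above the bench, 40 mm from the pivot; moves with the latch.
- latch_pivot (a point): Pivot of the latch, 83 mm above the bench, fixed to the case 18 mm outside its -y side.
- lid (a joint): Opening angle of the lid in rad: 0 = shut, 1.57 = upright, stop at 1.75. A stiff hinge: the lid stays where it is left; about 4 N at the pull lifts it.
- lid_pull (a point): Centre of the brass pull on the lid: a round bar 18 mm in diameter and 24 mm long, along the case's x, on a narrow foot (16 x 10 mm), 28 mm above the lid's top face (111 mm above the bench when shut) and 155 mm from the hinge line (25 mm from the lid's free edge). Moves with the lid.
- lid_hinge (a point): Middle of the lid's hinge line, 75 mm above the bench on the case's +y side; the line runs along the case's x.
- stand: Fixed wooden block 56 (own x) by 96 (own y) by 22 mm high with an upright slot 10 x 68 mm, 14 mm deep, in which the label holder stands. Origin: centre of its underside.
- holder: Flat aluminium label holder, blank paper card on its -x face, upright: 8 mm thick (own x), 60 wide (own y), 58 high (own z); the lowest 6 mm thinned to 5 mm as lead-in. 60 g. Origin: centre of its lower edge, 8 mm above the bench in the stand (top 66), 14 mm when home in the rail (top 72). Either face may look forward.
- mug: White mug, 80 mm wide and 92 mm high. Leave it alone. Origin: centre of its underside.
- glue: White glue bottle, 44 mm wide and 120 mm high. Leave it alone. Origin: centre of its underside.
- cup: Small steel cup, 60 mm wide and 45 mm high. Leave it alone. Origin: centre of its underside.
Things that resemble listed ones, but are neither listed nor needed, are in the scene too. There is more than one size of the holder; the job needs the middle-sized.

How it is judged:
On the way, in this order (a step that is already met when the one before it is completed fails the run):
1. the latch is swung clear of the lid (value of joint latch above 1.35 rad), for 0.1 s.
2. the lid stands open (value of joint lid above 1.3 rad), for 0.2 s.
At the end, for the whole second after the job is handed in: Holder upright and in line with the rail (0.15 rad), within 4 mm across and 10 mm along of the slot's centre, lower edge under 16.5 mm, strip down over 4.5 of its 6 mm, still, the fingers bearing on it over 1.5 N; lid open beyond 1.3 rad (value of joint strip above 0.0045 m and z of holder in the frame of case below 0.0165 m and x of holder in the frame of rail_slot between -0.004 and 0.004 m and y of holder in the frame of rail_slot between -0.01 and 0.01 m and angle between holder's own z axis and vertical below 0.15 rad and angle between the x axis of holder and the x axis of case, either way round below 0.15 rad and contact force between the fingers and holder above 1.5 N and linear speed of holder below 0.02 m/s and value of joint lid above 1.3 rad); the arm keeps its last pose, push and grip.
It fails at once if the mug, the glue bottle or the cup is shifted by more than 30 mm or tipped (distance of any of mug, glue, cup from where it was at the start of the episode above 0.03 m or angle between any of mug, glue, cup's own z axis and vertical above 0.35 rad).
It also fails if it takes over 58 s, if anything falls off the work surface, if the arm or the gripper's body presses on something with over 40 N, if the wrist force passes 120 N, or if a joint passes its speed limit or range.

## Working session

There is one attempt and no reset: what is moved stays moved. The work goes in short steps, Python scripts to look and compute and a tool call to move; the robot and the scene stay as the last step left them, time stands still between calls to the robot, and variables do not carry over. Pictures are saved under pics/ and viewed, at most 12 in all, crops included, and the job is handed in when it is done.

Besides the shell and the picture viewer there is one more tool, called after ">>>" in YAML: its name, and indented under it one key for each argument. jog_arm: Moves the arm, as the interface text tells. Its arguments: {"type":"object","properties":{"translation":{"type":"array"},"twist":{"type":"array"},"grip":{"type":"array"}},"required":["translation","twist","grip"]}

```bash
mkdir -p pics; ls
python3 - <<'E'
from plant import r
import cv2,numpy as np
np.set_printoptions(precision=4,suppress=True)
ims=[]
for c in ("scene","side","wrist"):
    s=r.sense(); im=r.read_camera(c); cv2.imwrite(f"pics/{c}0.png",im[:,:,::-1])
    m=r.camera_model(c); print(c,m)
    for n in ("case","latch_peg","lid_pull","holder","stand","mug","glue","cup","latch_pivot","lid_hinge"):
        try: print(n,[(np.round(d["xy"]).tolist(),round(d["p"],2)) for d in r.look_for(c,n)])
        except Exception as e: print(n,e)
print(s)
E
```

```text
pics
scene {'mtx': array([[496.6621,   0.    , 323.0055],
       [  0.    , 496.6621, 241.5712],
       [  0.    ,   0.    ,   1.    ]]), 'view': array([[ 0.3849,  0.9228, -0.0172, -0.1235],
       [ 0.4943, -0.2219, -0.8405, -0.2021],
       [-0.7795,  0.315 , -0.5415,  1.6117],
       [ 0.    ,  0.    ,  0.    ,  1.    ]])}
case []
latch_peg [([389.0, 246.0], 0.47)]
lid_pull [([408.0, 231.0], 0.67)]
holder [([257.0, 271.0], 0.67), ([272.0, 240.0], 0.61), ([261.0, 302.0], 0.58)]
stand [([260.0, 282.0], 0.91)]
mug [([212.0, 332.0], 0.68)]
glue [([332.0, 320.0], 0.73)]
cup [([170.0, 278.0], 0.91)]
latch_pivot [([408.0, 243.0], 0.62)]
lid_hinge []
side {'mtx': array([[459.1958,   0.    , 319.5453],
       [  0.    , 459.1958, 237.1695],
       [  0.    ,   0.    ,   1.    ]]), 'view': array([[ 0.9782, -0.2074,  0.0091, -0.593 ],
       [-0.1325, -0.6573, -0.7419,  0.0924],
       [ 0.1599,  0.7245, -0.6705,  0.9765],
       [ 0.    ,  0.    ,  0.    ,  1.    ]])}
case [([285.0, 203.0], 0.92), ([312.0, 198.0], 0.36)]
latch_peg [([284.0, 203.0], 0.54), ([314.0, 194.0], 0.53)]
lid_pull [(
[... 598 characters left out ...]
,
       [ 0.    ,  0.    ,  0.    ,  1.    ]])}
case []
latch_peg []
lid_pull []
holder []
stand []
mug []
glue []
cup []
latch_pivot []
lid_hinge []
{'clock': 1.1, 'joints': array([ 1.6137,  0.0402,  0.0848,  0.    , -1.6155, -0.3337]), 'qd': array([-0.0002, -0.001 ,  0.0002, -0.0002,  0.001 , -0.0004]), 'tau': array([ -0.0003, -36.7941,  34.7444,   6.9334,  -0.001 ,  -0.    ]), 'tcp_pos': array([0.172 , 0.5748, 0.2313]), 'ee_rot': array([[ 0.958 , -0.2867,  0.    ],
       [-0.2867, -0.958 , -0.0001],
       [ 0.    ,  0.0001, -1.    ]]), 'contact_force': array([0.2903, 0.9496, 0.6119]), 'torque': array([-0.0242,  0.0386, -0.0055]), 'gripper_force': 0.0, 'grip_width': 0.08551842044773014}
```

View pics/scene0.png

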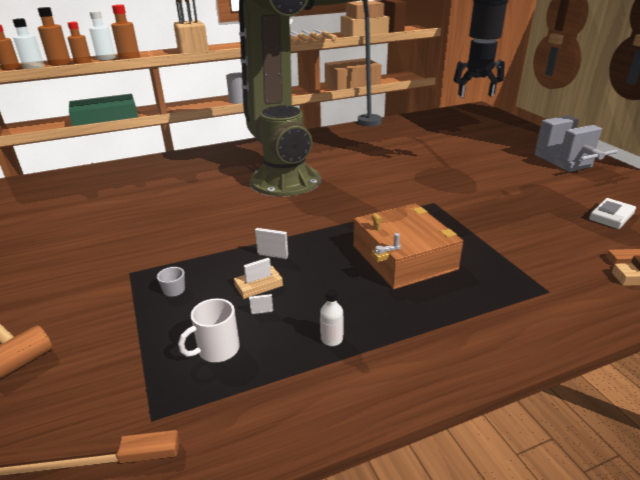

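View pics/side0.png

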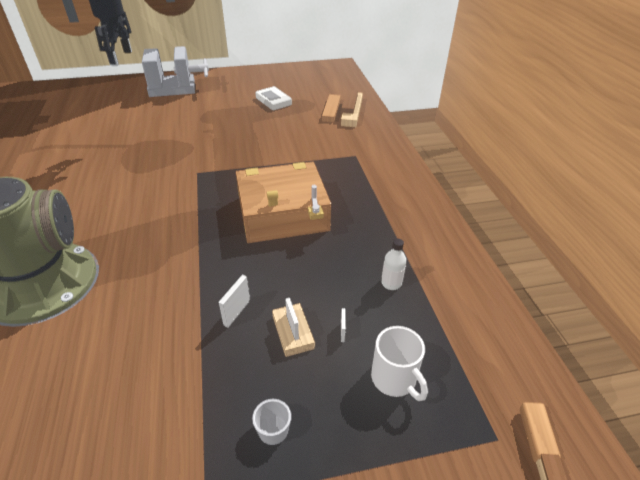

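```bash
cat > h.py <<'E'
from plant import r
import numpy as np, cv2
np.set_printoptions(precision=4,suppress=True)
def cam(c,s=None):
    m=r.camera_model(c)
    if c!="wrist": return m["mtx"],m["view"]
    s=s or r.sense(); T=np.eye(4); T[:3,:3]=s["ee_rot"]; T[:3,3]=s["tcp_pos"]
    return m["mtx"],np.linalg.inv(T@m["T_tool_cam"])
def onz(K,V,uv,z):
    d=V[:3,:3].T@np.linalg.solve(K,[*uv,1.]); o=-V[:3,:3].T@V[:3,3]
    return o+d*(z-o[2])/d[2]
def proj(K,V,P):
    p=(V[:3,:3]@np.atleast_2d(P).T).T+V[:3,3]; q=(K@p.T).T; return q[:,:2]/q[:,2:]
E
python3 - <<'E'
from h import *
S=cam("scene");D=cam("side")
for n,z,a,b in [("cornerBL",.083,(355,222),(237,179)),("BR",.083,(416,205),(320,165)),("front",.083,(461,239),(329,206)),("FL",.083,(395,260),(245,216)),
 ("pull",.111,(376,221),(272,198)),("peg",.118,(397,237),(314,189)),("holdertop",.066,(257,263),(290,305)),("stand",.011,(259,284),(294,332)),
 ("mug",.046,(216,331),(398,365)),("glue",.06,(332,321),(394,268)),("cup",.022,(171,281),(272,421)),("big",.03,(272,243),(235,301)),("small",.02,(261,303),(343,325))]:
    print(n,onz(*S,a,z)[:2],onz(*D,b,z)[:2])
E
```

```text
cornerBL [0.465  0.0261] [0.4371 0.174 ]
BR [0.452  0.2065] [0.648 0.195]
front [0.6341 0.2141] [0.6331 0.0268]
FL [0.6461 0.0346] [0.4435 0.0285]
pull [0.5236 0.0517] [0.5072 0.0449]
peg [0.6141 0.0554] [0.6031 0.0502]
holdertop [ 0.511  -0.2369] [ 0.5019 -0.2258]
stand [ 0.5155 -0.2386] [ 0.5042 -0.247 ]
mug [ 0.6688 -0.3661] [ 0.6625 -0.3751]
glue [ 0.7466 -0.1578] [ 0.7242 -0.1681]
cup [ 0.4377 -0.4217] [ 0.4403 -0.4174]
big [ 0.3921 -0.1668] [ 0.4014 -0.1648]
small [ 0.5926 -0.2561] [ 0.5973 -0.2564]
```

>>> jog_arm:
  translation:
    - [0,0,-15]
    - [0,0,-15]
    - [0,0,-10]
    - [22,32,0]
    - [22,32,0]
    - [22,32,0]
    - [22,32,0]
    - [22,32,0]
  twist:
    - [0,0,-5.6]
    - [0,0,-5.6]
    - [0,0,-5.5]
    - [0,0,0]
    - [0,0,0]
    - [0,0,0]
    - [0,0,0]
    - [0,0,0]
  grip: [-1,-1,-1,-1,-1,-1,-1,-1]

```text
clock: 2.32
tcp_pos: [0.2827, 0.4133, 0.2714]
ee_rot: [[1.0, 0.001, 0.0], [0.001, -1.0, 0.0], [0.0, -0.0, -1.0]]
contact_force: [2.1, 0.1, -0.1]
grip_width: 0.0854
gripper_force: 0.0
```

>>> jog_arm:
  translation:
    - [22,32,0]
    - [22,32,0]
    - [22,32,0]
    - [22,32,0]
    - [22,32,0]
    - [22,32,0]
    - [22,32,0]
    - [22,32,0]
  twist:
    - [0,0,0]
    - [0,0,0]
    - [0,0,0]
    - [0,0,0]
    - [0,0,0]
    - [0,0,0]
    - [0,0,0]
    - [0,0,0]
  grip: [-1,-1,-1,-1,-1,-1,-1,-1]

```text
clock: 2.98
tcp_pos: [0.459, 0.1572, 0.2718]
ee_rot: [[1.0, 0.001, 0.001], [0.001, -1.0, 0.001], [0.001, -0.001, -1.0]]
contact_force: [1.5, 0.5, 0.7]
grip_width: 0.0854
gripper_force: 0.0
```

>>> jog_arm:
  translation:
    - [30,25,0]
    - [30,25,0]
    - [10,0,0]
    - [0,0,0]
  twist:
    - [0,0,0]
    - [0,0,0]
    - [0,0,0]
    - [0,0,0]
  grip: [-1,-1,-1,-1]

```text
clock: 3.32
tcp_pos: [0.5298, 0.1072, 0.27]
ee_rot: [[1.0, -0.003, -0.002], [-0.003, -1.0, -0.001], [-0.002, 0.001, -1.0]]
contact_force: [-0.2, 0.7, -0.0]
grip_width: 0.0856
gripper_force: 0.0
```

Run:
```python
from h import *
s=r.sense(); im=r.read_camera("wrist"); cv2.imwrite("pics/w1.png",im[:,:,::-1]); print(s["tcp_pos"])
np.save("w1.npy",np.array(cam("wrist",s)[1]))
K,V=cam("wrist",s)
for n,z in (("latch_peg",.114),("lid_pull",.111),("latch_pivot",.083),("lid_hinge",.075),("case",.083)):
    for d in r.look_for("wrist",n): print(n,d["xy"],d["p"],onz(K,V,d["xy"],z)[:2])
```

```text
[0.5298 0.1072 0.27  ]
latch_peg [395.8, 130.3] 0.71 [0.6008 0.04  ]
lid_pull [288.9, 191.2] 0.57 [0.5514 0.1276]
lid_pull [594.7, 215.1] 0.34 [ 0.5296 -0.1375]
latch_pivot [295.0, 185.0] 0.77 [0.5531 0.1237]
lid_hinge [295.3, 186.4] 0.74 [0.5507 0.1238]
case [294.8, 186.5] 0.71 [0.5517 0.1239]
case [293.4, 191.1] 0.47 [0.5474 0.1253]
```

View pics/w1.png

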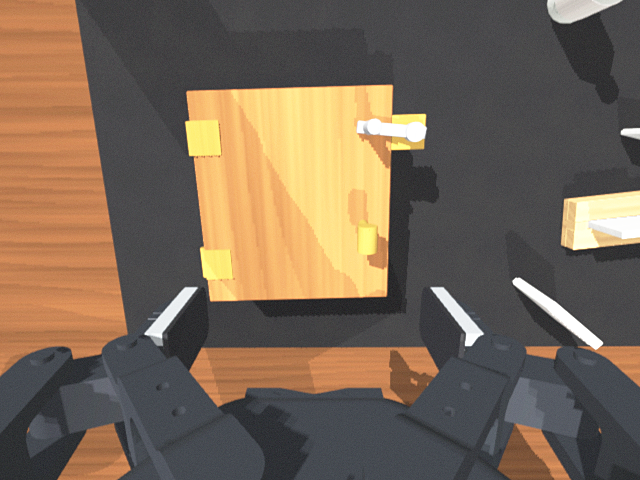

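Run:
```python
from h import *
K=cam("wrist")[0];V=np.load("w1.npy")
px=[(187,91),(393,85),(387,297),(209,301)]
W=np.array([onz(K,V,p,.083)[:2] for p in px]); print(W)
own=np.array([[.1,.09],[.1,-.09],[-.1,-.09],[-.1,.09]])
U,S,Vt=np.linalg.svd((own-own.mean(0)).T@(W-W.mean(0))); R=(Vt.T@U.T); 
print("c",W.mean(0),"yaw",np.degrees(np.arctan2(R[1,0],R[0,0])),"res",W-(own@R.T+W.mean(0)))
c=W.mean(0); own_of=lambda p:R.T@(p-c)
for n,p,z in (("pegtop",(374,127),.122),("pivot",(415,131),.087),("pull",(367,238),.116)):
    q=onz(K,V,p,z)[:2]; print(n,q,own_of(q))
for n,z in (("holder",(615,227)),("stand_c",(563,220))): pass
```

```text
[[0.6347 0.2158]
 [0.639  0.0376]
 [0.4397 0.0327]
 [0.4361 0.2128]]
c [0.5374 0.1247] yaw 1.2074709859075061 res [[-0.0008 -0.001 ]
 [-0.0003  0.0008]
 [ 0.0004  0.    ]
 [ 0.0006  0.0002]]
pegtop [0.6032 0.0591] [ 0.0645 -0.067 ]
pivot [0.6007 0.017 ] [ 0.0611 -0.109 ]
pull [0.5111 0.0603] [-0.0276 -0.0638]
```

>>> jog_arm:
  translation:
    - [25,17,10]
    - [24,16,20]
    - [24,16,20]
    - [0,0,35]
    - [0,0,35]
    - [0,0,25]
    - [0,0,15]
    - [0,0,8]
  twist:
    - [0,0,0]
    - [0,0,0]
    - [0,0,0]
    - [0,0,0]
    - [0,0,0]
    - [0,0,0]
    - [0,0,0]
    - [0,0,0]
  grip: [-1,-1,-1,-1,-1,-1,-1,-1]

```text
clock: 4.28
tcp_pos: [0.5998, 0.0605, 0.1006]
ee_rot: [[1.0, 0.002, -0.003], [0.002, -1.0, -0.001], [-0.003, 0.001, -1.0]]
contact_force: [-0.4, 0.7, 0.5]
grip_width: 0.0855
gripper_force: 0.0
```

>>> jog_arm:
  translation:
    - [0,0,0]
    - [0,0,0]
    - [0,0,0]
    - [0,0,0]
    - [0,0,0]
    - [0,0,0]
    - [0,0,0]
    - [0,0,0]
  twist:
    - [0,0,0]
    - [0,0,0]
    - [0,0,0]
    - [0,0,0]
    - [0,0,0]
    - [0,0,0]
    - [0,0,0]
    - [0,0,0]
  grip: [1,1,1,1,1,1,1,1]

```text
clock: 4.95
tcp_pos: [0.6016, 0.0591, 0.1044]
ee_rot: [[1.0, 0.0, 0.001], [0.0, -1.0, -0.001], [0.001, 0.001, -1.0]]
contact_force: [-1.6, -3.8, 4.7]
grip_width: 0.0091
gripper_force: 58.8
```

Run:
```python
from h import *
s=r.sense(); im=r.read_camera("side"); w=r.read_camera("wrist")
a=cv2.resize(im[130:280,210:410],(600,450),interpolation=cv2.INTER_CUBIC)
b=cv2.resize(w[100:400,220:420],(300,450))
cv2.imwrite("pics/a2.png",np.hstack([a[:,50:550],b])[:,:,::-1]); print(s["tcp_pos"],s["contact_force"])
```

```text
[0.6016 0.0591 0.1044] [-1.6101 -3.8096  4.6615]
```

View pics/a2.png

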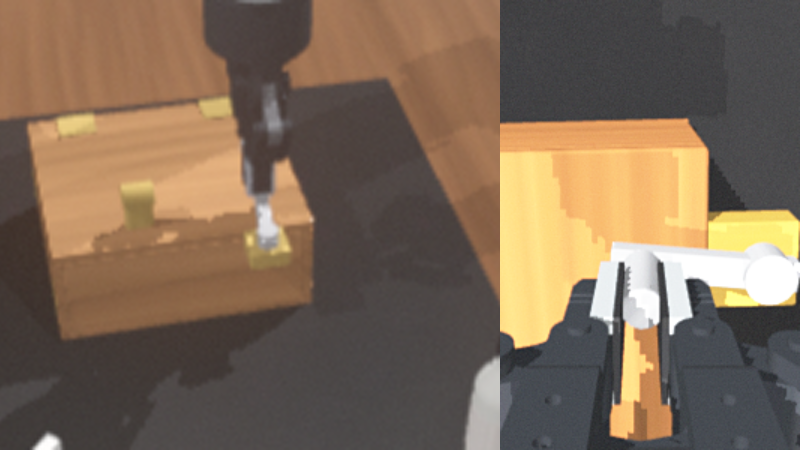

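Run:
```python
from h import *
K,V=cam("wrist")
for n,p,z in (("pegtop",(317,272),.122),("pegbase",(314,310),.093),("pivot",(220+272/1.5,100+272/1.5),.09)): print(n,onz(K,V,p,z))
print(proj(K,V,[[.603,.058,.122],[.603,.0565,.092],[.6016,.0591,.1044]]))
for d in r.look_for("wrist","latch_peg"): print(d)
```

```text
pegtop [0.6185 0.0576 0.122 ]
pegbase [0.588  0.0586 0.093 ]
pivot [0.6014 0.0173 0.09  ]
[[315.9169 309.7874]
 [318.6004 279.8353]
 [313.0404 293.8277]]
{'xy': [358.1, 279.5], 'p': 0.85}
```

>>> jog_arm:
  translation:
    - [5,0.5,0]
    - [10,2,0]
    - [9.5,4,0]
    - [8,6.5,0]
    - [6,8.5,0]
    - [4,9.5,0]
    - [1,8,0]
    - [0,0,0]
  twist:
    - [0,0,0]
    - [0,0,0]
    - [0,0,0]
    - [0,0,0]
    - [0,0,0]
    - [0,0,0]
    - [0,0,0]
    - [0,0,0]
  grip: [1,1,1,1,1,1,1,1]

```text
clock: 5.77
tcp_pos: [0.6464, 0.0209, 0.1044]
ee_rot: [[1.0, -0.0, 0.004], [-0.0, -1.0, 0.001], [0.004, -0.001, -1.0]]
contact_force: [3.3, -0.7, 4.0]
grip_width: 0.0099
gripper_force: 59.6
```

Run:
```python
from h import *
s=r.sense(); w=r.read_camera("wrist"); print(s["tcp_pos"],s["contact_force"],s["grip_width"])
cv2.imwrite("pics/w3.png",cv2.resize(w[60:420,120:520],(600,540))[:,:,::-1])
```

```text
[0.6464 0.0209 0.1044] [ 3.3157 -0.6882  4.0399] 0.00987100590411347
```

View pics/w3.png

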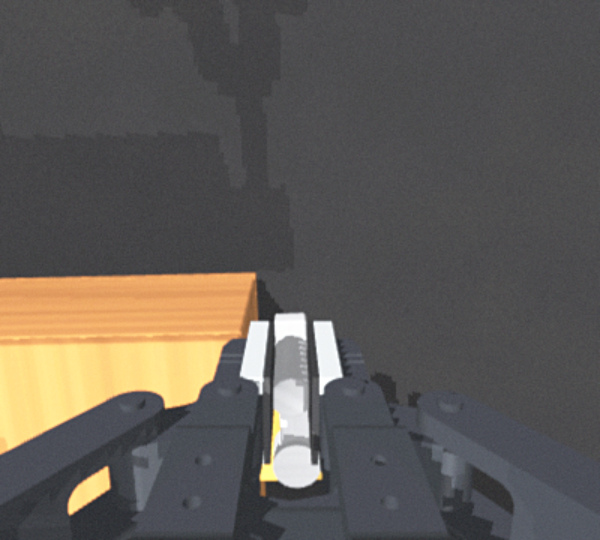

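>>> jog_arm:
  translation:
    - [0,2.5,0]
    - [0,0,0]
    - [0,0,0]
    - [0,0,0]
    - [0,0,0]
    - [0,0,-20]
    - [0,0,-35]
    - [-5,0,-20]
  twist:
    - [0,0,0]
    - [0,0,0]
    - [0,0,0]
    - [0,0,0]
    - [0,0,0]
    - [0,0,0]
    - [0,0,0]
    - [0,0,0]
  grip: [1,1,-1,-1,-1,-1,-1,-1]

```text
clock: 6.48
tcp_pos: [0.6399, 0.0184, 0.18]
ee_rot: [[1.0, 0.001, -0.0], [0.001, -1.0, -0.001], [-0.0, 0.001, -1.0]]
contact_force: [0.6, -0.6, 1.2]
grip_width: 0.0804
gripper_force: 0.0
```

>>> jog_arm:
  translation:
    - [-30,-12,0]
    - [-30,-12,0]
    - [-35,-12,0]
    - [-34,-4,0]
    - [0,0,20]
    - [0,0,30]
    - [0,0,20]
    - [0,0,5]
  twist:
    - [0,0,0]
    - [0,0,0]
    - [0,0,0]
    - [0,0,0]
    - [0,0,0]
    - [0,0,0]
    - [0,0,0]
    - [0,0,0]
  grip: [-1,-1,-1,-1,-1,-1,-1,-1]

```text
clock: 7.15
tcp_pos: [0.508, 0.0581, 0.0986]
ee_rot: [[1.0, 0.001, -0.007], [0.001, -1.0, -0.002], [-0.007, 0.002, -1.0]]
contact_force: [-1.3, -0.7, -0.8]
grip_width: 0.0853
gripper_force: 0.0
```

>>> jog_arm:
  translation:
    - [2,-1,0]
    - [0,0,0]
    - [0,0,0]
    - [0,0,0]
    - [0,0,0]
    - [0,0,0]
    - [0,0,0]
  twist:
    - [0,0,0]
    - [0,0,0]
    - [0,0,0]
    - [0,0,0]
    - [0,0,0]
    - [0,0,0]
    - [0,0,0]
  grip: [1,1,1,1,1,1,1]

```text
clock: 7.73
tcp_pos: [0.5133, 0.0598, 0.1044]
ee_rot: [[1.0, 0.001, 0.002], [0.001, -1.0, 0.0], [0.002, -0.0, -1.0]]
contact_force: [-1.5, 1.3, 3.6]
grip_width: 0.0157
gripper_force: 58.5
```

>>> jog_arm:
  translation:
    - [0,-3.15,-13.4]
    - [0,-3.15,-13.4]
    - [0,-3.15,-13.4]
    - [0,-3.15,-13.4]
    - [0,-3.15,-13.4]
    - [0,-3.15,-13.4]
    - [0,-3.15,-13.4]
    - [0,-3.15,-13.4]
  twist:
    - [-5,0,0]
    - [-5,0,0]
    - [-5,0,0]
    - [-5,0,0]
    - [-5,0,0]
    - [-5,0,0]
    - [-5,0,0]
    - [-5,0,0]
  grip: [1,1,1,1,1,1,1,1]

```text
clock: 8.4
tcp_pos: [0.5119, 0.1145, 0.1969]
ee_rot: [[1.0, 0.0, -0.001], [-0.001, -0.762, -0.647], [-0.001, 0.647, -0.762]]
contact_force: [-5.2, -2.4, -0.8]
grip_width: 0.0151
gripper_force: 59.6
```

>>> jog_arm:
  translation:
    - [0,-3.15,-13.4]
    - [0,-3.15,-13.4]
    - [0,-3.15,-13.4]
    - [0,-3.15,-13.4]
    - [0,-3.15,-13.4]
    - [0,-3.15,-13.4]
    - [0,-3.15,-13.4]
    - [0,-3.15,-13.4]
  twist:
    - [-5,0,0]
    - [-5,0,0]
    - [-5,0,0]
    - [-5,0,0]
    - [-5,0,0]
    - [-5,0,0]
    - [-5,0,0]
    - [-5,0,0]
  grip: [1,1,1,1,1,1,1,1]

```text
clock: 9.07
tcp_pos: [0.5097, 0.2171, 0.2329]
ee_rot: [[1.0, 0.003, -0.005], [-0.004, -0.164, -0.986], [-0.004, 0.986, -0.164]]
contact_force: [-26.7, -1.9, 1.6]
grip_width: 0.0156
gripper_force: 59.3
```

>>> jog_arm:
  translation:
    - [0,-3.15,-13.4]
    - [0,-3.15,-13.4]
  twist:
    - [-5,0,0]
    - [-5,0,0]
  grip: [1,1]

```text
clock: 9.23
tcp_pos: [0.5092, 0.245, 0.2301]
ee_rot: [[1.0, 0.004, -0.005], [-0.005, 0.011, -1.0], [-0.004, 1.0, 0.011]]
contact_force: [-33.8, -2.0, 0.4]
grip_width: 0.0158
gripper_force: 59.2
```

>>> jog_arm:
  translation:
    - [-4,0,0]
    - [0,0,0]
    - [0,0,0]
    - [0,0,0]
    - [0,0,-20]
    - [0,0,-35]
    - [0,-10,-30]
    - [0,-40,0]
  twist:
    - [0,0,0]
    - [0,0,0]
    - [0,0,0]
    - [0,0,0]
    - [0,0,0]
    - [0,0,0]
    - [0,0,0]
    - [0,0,0]
  grip: [1,-1,-1,-1,-1,-1,-1,-1]

```text
clock: 9.9
tcp_pos: [0.5092, 0.3336, 0.1847]
ee_rot: [[1.0, -0.01, 0.005], [0.004, -0.01, -1.0], [0.01, 1.0, -0.01]]
contact_force: [0.9, 1.6, 1.4]
grip_width: 0.0855
gripper_force: 0.0
```

>>> jog_arm:
  translation:
    - [0,40,0]
    - [0,40,0]
    - [0,40,0]
    - [0,15,0]
    - [0,0,0]
    - [0,0,0]
    - [0,0,0]
    - [0,0,0]
  twist:
    - [0,0,0]
    - [0,0,0]
    - [0,0,0]
    - [7,0,0]
    - [7,0,0]
    - [7,0,0]
    - [7,0,0]
    - [7,0,0]
  grip: [-1,-1,-1,-1,-1,-1,-1,-1]

```text
clock: 10.57
tcp_pos: [0.5086, 0.3294, 0.3142]
ee_rot: [[1.0, 0.0, 0.001], [0.001, -0.58, -0.815], [0.0, 0.815, -0.58]]
contact_force: [0.9, 0.2, 0.5]
grip_width: 0.0855
gripper_force: 0.0
```

>>> jog_arm:
  translation:
    - [0,17,25]
    - [0,20,22]
    - [0,23,20]
    - [0,25,17]
    - [0,27,14]
    - [0,28,10]
    - [0,29,7]
    - [0,30,3]
  twist:
    - [7,0,0]
    - [7,0,0]
    - [7,0,0]
    - [7,0,0]
    - [7,0,0]
    - [7,0,0]
    - [7,0,0]
    - [5,0,0]
  grip: [-1,-1,-1,-1,-1,-1,-1,-1]

```text
clock: 11.23
tcp_pos: [0.5082, 0.0864, 0.3163]
ee_rot: [[1.0, 0.0, 0.007], [0.0, -1.0, -0.008], [0.007, 0.008, -1.0]]
contact_force: [0.3, -0.7, 1.0]
grip_width: 0.0856
gripper_force: 0.0
```

Run:
```python
from h import *
s=r.sense(); print(s["tcp_pos"],s["ee_rot"],s["clock"])
im=r.read_camera("side"); cv2.imwrite("pics/s4.png",im[:,:,::-1])
```

```text
[0.5082 0.0864 0.3163] [[ 1.      0.0003  0.0066]
 [ 0.0003 -1.     -0.0085]
 [ 0.0066  0.0085 -0.9999]] 11.2333
```

View pics/s4.png

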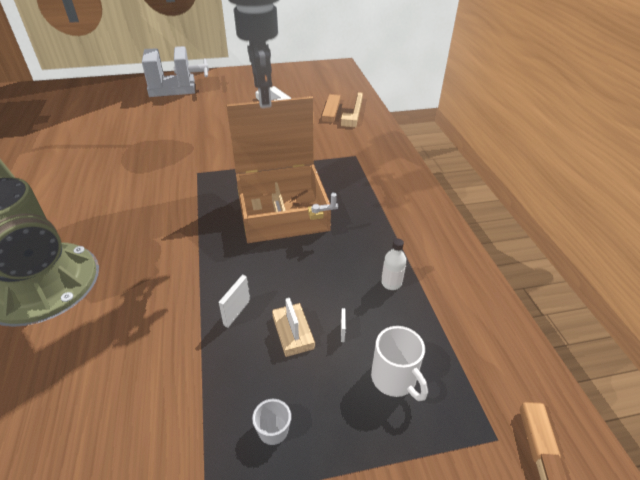

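Run:
```python
from h import *
s=r.sense(); im=r.read_camera("wrist"); print(s["joints"])
np.save("w5.npy",cam("wrist",s)[1])
cv2.imwrite("pics/w5.png",im[:,:,::-1])
K,V=cam("wrist",s)
c=np.array([.5374,.1247]);a=np.radians(1.2);R=np.array([[np.cos(a),-np.sin(a)],[np.sin(a),np.cos(a)]])
def W(x,y,z): return [*(c+R@[x,y]),z]
P=proj(K,V,[W(-.013-.0025,-.034,.032),W(-.0155,.034,.032),W(-.0045,-.034,.04),W(-.0045,.034,.04),W(0.0015,-.034,.04),W(.0015,.034,.04),W(-.1,-.09,.075),W(.1,-.09,.075)])
print(P)
o=im[:,:,::-1].copy()
x0,y0=P.min(0).astype(int)-60; x1,y1=P.max(0).astype(int)+60
x0,y0=max(x0,0),max(y0,0)
o=o[y0:y1,x0:x1]; k=min(800/o.shape[1],600/o.shape[0]); o=cv2.resize(o,None,fx=k,fy=k,interpolation=cv2.INTER_CUBIC)
for p in P: cv2.circle(o,tuple(int(v) for v in (p-[x0,y0])*k),3,(0,0,255),1)
cv2.imwrite("pics/w5c.png",o); print(x0,y0,k)
```

```text
[ 0.5534 -0.1667  0.0444  0.0089 -1.7763  1.0116]
[[303.135  184.5764]
 [246.8657 186.2216]
 [302.639  176.0002]
 [244.9532 177.69  ]
 [302.4532 170.8431]
 [244.5585 172.5409]
 [353.5914 261.1906]
 [353.5512  72.9842]]
184 12 1.941747572815534
```

View pics/w5c.png

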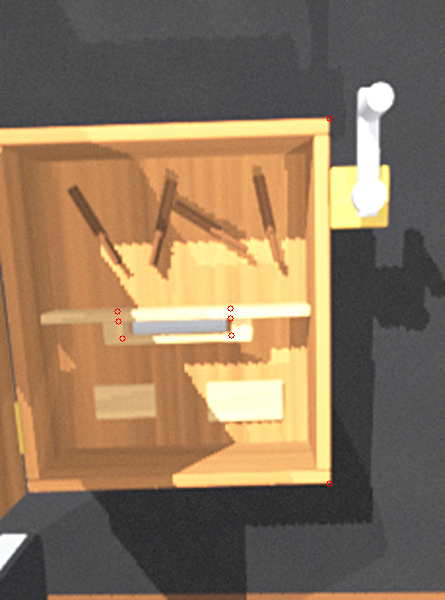

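Run:
```python
from h import *
K=cam("wrist")[0];V=np.load("w5.npy")
c=np.array([.5374,.1247]);a=np.radians(1.2);R=np.array([[np.cos(a),-np.sin(a)],[np.sin(a),np.cos(a)]])
for n,p,z in (("stripA",(133,326),.02),("stripB",(229,325),.02),("divEdge",(200,317),.04),("divFar",(200,305),.04),("lipIn",(160,334.5),.032),("corner",(330,118),.075),("corner2",(331,485),.075)):
    q=onz(K,V,(184+p[0]/1.941748,12+p[1]/1.941748),z)[:2]; print(n,q,R.T@(q-c))
print("slot",c+R@[-.01,0])
```

```text
stripA [0.5275 0.1532] [-0.0093  0.0287]
stripB [0.5277 0.0921] [-0.0104 -0.0324]
divEdge [0.5346 0.109 ] [-0.0031 -0.0156]
divFar [0.5418 0.1088] [ 0.0041 -0.016 ]
lipIn [0.5234 0.1347] [-0.0138  0.0103]
corner [0.6395 0.0364] [ 0.1002 -0.0904]
corner2 [0.4386 0.0316] [-0.1007 -0.091 ]
slot [0.5274 0.1245]
```

>>> jog_arm:
  translation:
    - [0,25,0]
    - [3,24.8,0]
    - [6,24.3,0]
    - [9,23.3,0]
    - [11.7,22,0]
    - [14.3,20.5,0]
    - [16.7,18.6,0]
    - [18.9,16.4,0]
  twist:
    - [0,0,7]
    - [0,0,7]
    - [0,0,7]
    - [0,0,7]
    - [0,0,7]
    - [0,0,7]
    - [0,0,7]
    - [0,0,7]
  grip: [-1,-1,-1,-1,-1,-1,-1,-1]

```text
clock: 12.0
tcp_pos: [0.5085, -0.1129, 0.3172]
ee_rot: [[0.555, -0.832, 0.001], [-0.832, -0.555, -0.017], [0.015, 0.009, -1.0]]
contact_force: [-0.3, 0.3, 0.3]
grip_width: 0.0857
gripper_force: 0.0
```

>>> jog_arm:
  translation:
    - [20.7,14,0]
    - [22.3,11.3,0]
    - [23.5,8.6,0]
    - [24.4,5.6,0]
    - [24.9,2.6,0]
    - [0,0,0]
    - [0,0,0]
  twist:
    - [0,0,7]
    - [0,0,7]
    - [0,0,7]
    - [0,0,7]
    - [0,0,6]
    - [0,0,0]
    - [0,0,0]
  grip: [-1,-1,-1,-1,-1,-1,-1]

```text
clock: 12.58
tcp_pos: [0.5086, -0.2378, 0.3188]
ee_rot: [[-0.001, -1.0, -0.0], [-1.0, 0.001, -0.017], [0.017, 0.0, -1.0]]
contact_force: [-0.5, 0.4, 0.5]
grip_width: 0.0854
gripper_force: 0.0
```

Run:
```python
from h import *
s=r.sense(); im=r.read_camera("wrist"); print(s["joints"],s["tcp_pos"],s["ee_rot"])
K,V=cam("wrist",s); np.save("w6.npy",V)
cv2.imwrite("pics/w6.png",im[:,:,::-1])
for n,z in (("holder",.05),("stand",.02)):
    for d in r.look_for("wrist",n): print(n,d,onz(K,V,d["xy"],z))
```

```text
[-0.0685 -0.0413  0.1572  0.0175 -1.7684  0.0707] [ 0.5086 -0.2378  0.3188] [[-0.0013 -1.     -0.0003]
 [-0.9999  0.0013 -0.0172]
 [ 0.0172  0.0003 -0.9999]]
holder {'xy': [242.4, 182.2], 'p': 0.92} [ 0.59   -0.2602  0.05  ]
holder {'xy': [398.7, 252.2], 'p': 0.65} [ 0.4045 -0.1755  0.05  ]
holder {'xy': [311.7, 198.5], 'p': 0.6} [ 0.51   -0.2412  0.05  ]
stand {'xy': [313.4, 194.9], 'p': 0.88} [ 0.508  -0.2413  0.02  ]
```

View pics/w6.png

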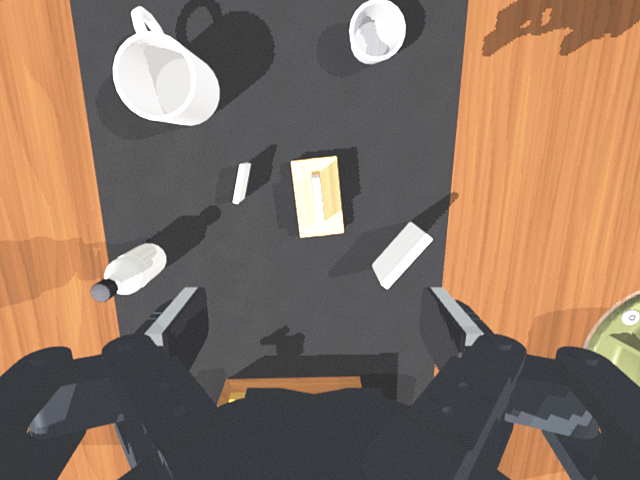

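Run:
```python
from h import *
K=cam("wrist")[0];V=np.load("w6.npy"); im=cv2.imread("pics/w6.png")
for p in [(291,160),(336,156),(344,234),(300,238)]: print(onz(K,V,p,.022))
cv2.imwrite("pics/w6c.png",cv2.resize(im[145:245,265:365],(600,600),interpolation=cv2.INTER_CUBIC))
```

```text
[ 0.5351 -0.2842  0.022 ]
[ 0.4805 -0.2889  0.022 ]
[ 0.4689 -0.1913  0.022 ]
[ 0.5252 -0.1861  0.022 ]
```

View pics/w6c.png

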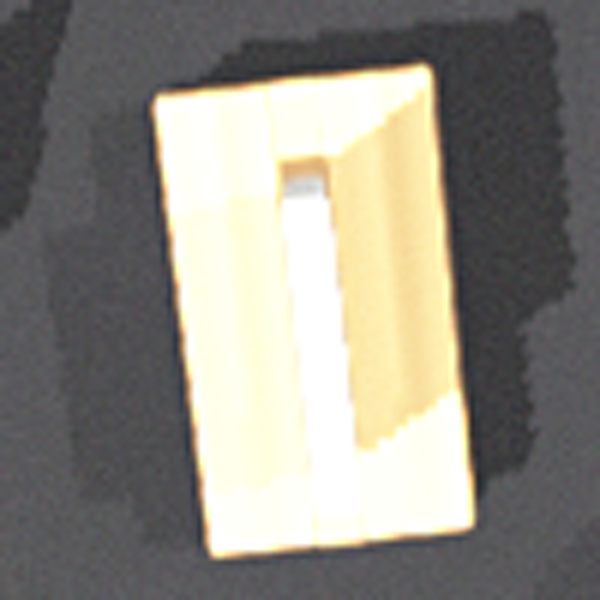

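Run:
```python
from h import *
K=cam("wrist")[0];V=np.load("w6.npy")
f=lambda x,y,z:onz(K,V,(265+x/6,145+y/6),z)
a,b=f(306,196,.066),f(335,520,.066); print(a,b,np.linalg.norm(a-b),f(306,180,.022),f(306,162,.022))
o=np.array([.5024,-.2376]);t=np.radians(5.8);R=np.array([[np.cos(t),-np.sin(t)],[np.sin(t),np.cos(t)]])
print((proj(K,V,[[*(o+R@[x,y]),z] for x,y,z in ((-.004,-.03,.066),(.004,-.03,.066),(.004,.03,.066),(-.004,.03,.066))])-[265,145])*6)
```

```text
[ 0.5051 -0.2667  0.066 ] [ 0.4995 -0.2051  0.066 ] 0.061791011664688915 [ 0.5047 -0.2661  0.022 ] [ 0.5047 -0.2697  0.022 ]
[[325.5977 189.5523]
 [282.4529 194.0351]
 [314.8767 508.7969]
 [356.5014 504.6214]]
```

>>> jog_arm:
  translation:
    - [-1,6,10]
    - [0,0,40]
    - [0,0,40]
    - [0,0,40]
    - [0,0,40]
    - [0,0,40]
    - [0,0,35]
    - [0,0,20]
  twist:
    - [0,-1,-5.8]
    - [0,0,0]
    - [0,0,0]
    - [0,0,0]
    - [0,0,0]
    - [0,0,0]
    - [0,0,0]
    - [0,0,0]
  grip: [-1,-1,-1,-1,-1,-1,-1,-1]

```text
clock: 13.4
tcp_pos: [0.5007, -0.2342, 0.0494]
ee_rot: [[0.103, -0.995, -0.006], [-0.995, -0.103, 0.002], [-0.003, 0.005, -1.0]]
contact_force: [-1.4, -0.1, -0.6]
grip_width: 0.0854
gripper_force: 0.0
```

>>> jog_arm:
  translation:
    - [0,0,10]
    - [0,0,0]
  twist:
    - [0,0,0]
    - [0,0,0]
  grip: [-1,-1]

```text
clock: 13.57
tcp_pos: [0.5016, -0.235, 0.0419]
ee_rot: [[0.103, -0.995, -0.004], [-0.995, -0.103, 0.001], [-0.001, 0.004, -1.0]]
contact_force: [-0.5, -0.3, -0.1]
grip_width: 0.0852
gripper_force: 0.0
```

>>> jog_arm:
  translation:
    - [-1,0,0]
    - [0,0,0]
    - [0,0,0]
    - [0,0,0]
    - [0,0,0]
    - [0,0,0]
    - [0,0,0]
    - [0,0,0]
  twist:
    - [0,0,0]
    - [0,0,0]
    - [0,0,0]
    - [0,0,0]
    - [0,0,0]
    - [0,0,0]
    - [0,0,0]
    - [0,0,0]
  grip: [1,1,1,1,1,1,1,1]

```text
clock: 14.23
tcp_pos: [0.503, -0.2352, 0.0447]
ee_rot: [[0.102, -0.995, 0.0], [-0.995, -0.102, -0.001], [0.001, 0.0, -1.0]]
contact_force: [0.5, -0.4, 2.2]
grip_width: 0.0066
gripper_force: 60.8
```

>>> jog_arm:
  translation:
    - [0,0,-8]
    - [0,0,-15]
    - [0,0,-35]
    - [0,0,-40]
    - [0,0,-40]
    - [0,0,-17]
    - [-20,-2,0]
    - [-38,-4,0]
  twist:
    - [0,0,0]
    - [0,0,0]
    - [0,0,0]
    - [0,0,0]
    - [0,0,0]
    - [0,0,4.65]
    - [0,0,0]
    - [0,0,0]
  grip: [1,1,1,1,1,1,1,1]

```text
clock: 14.9
tcp_pos: [0.5076, -0.1785, 0.2011]
ee_rot: [[0.016, -1.0, 0.001], [-1.0, -0.016, -0.001], [0.001, -0.001, -1.0]]
contact_force: [0.7, 1.0, -0.9]
grip_width: 0.0068
gripper_force: 60.2
```

>>> jog_arm:
  translation:
    - [-40,-4,0]
    - [-40,-4,0]
    - [-40,-4,0]
    - [-40,-4,0]
    - [-40,-4,0]
    - [-40,-4,0]
    - [-40,-2,0]
    - [-20,0,0]
  twist:
    - [0,0,0]
    - [0,0,0]
    - [0,0,0]
    - [0,0,0]
    - [0,0,0]
    - [0,0,0]
    - [0,0,0]
    - [0,0,0]
  grip: [1,1,1,1,1,1,1,1]

```text
clock: 15.57
tcp_pos: [0.5268, 0.1271, 0.1989]
ee_rot: [[0.023, -1.0, -0.002], [-1.0, -0.023, 0.0], [-0.0, 0.002, -1.0]]
contact_force: [-0.6, -0.9, -1.5]
grip_width: 0.0066
gripper_force: 60.2
```

>>> jog_arm:
  translation:
    - [0,0,0]
    - [0,0,0]
    - [0,0,0]
  twist:
    - [0,0,0]
    - [0,0,0]
    - [0,0,0]
  grip: [1,1,1]

```text
clock: 15.82
tcp_pos: [0.5272, 0.1232, 0.1992]
ee_rot: [[0.021, -1.0, -0.001], [-1.0, -0.021, -0.0], [0.0, 0.001, -1.0]]
contact_force: [0.4, -0.3, -0.7]
grip_width: 0.0067
gripper_force: 60.2
```

Run:
```python
from h import *
s=r.sense(); print(s); w=r.read_camera("wrist"); d=r.read_camera("side")
cv2.imwrite("pics/f.png",np.hstack([cv2.resize(d[80:280,200:400],(400,400)),w[40:440,120:520]])[:,:,::-1])
```

```text
{'clock': 15.8167, 'joints': array([ 0.6007, -0.1163, -0.1255, -0.0002, -1.5628, -0.5799]), 'qd': array([-0.0201, -0.0071, -0.0032, -0.0006,  0.0035,  0.    ]), 'tau': array([  0.7689, -28.74  ,  35.0207,   6.969 ,   0.0093,  -0.0111]), 'tcp_pos': array([0.5272, 0.1232, 0.1992]), 'ee_rot': array([[ 0.0208, -0.9998, -0.0011],
       [-0.9998, -0.0208, -0.0005],
       [ 0.0004,  0.0011, -1.    ]]), 'contact_force': array([ 0.4441, -0.2528, -0.692 ]), 'torque': array([-0.0623, -0.0158,  0.0211]), 'gripper_force': 60.21631836891174, 'grip_width': 0.006718630509276654}
```

View pics/f.png

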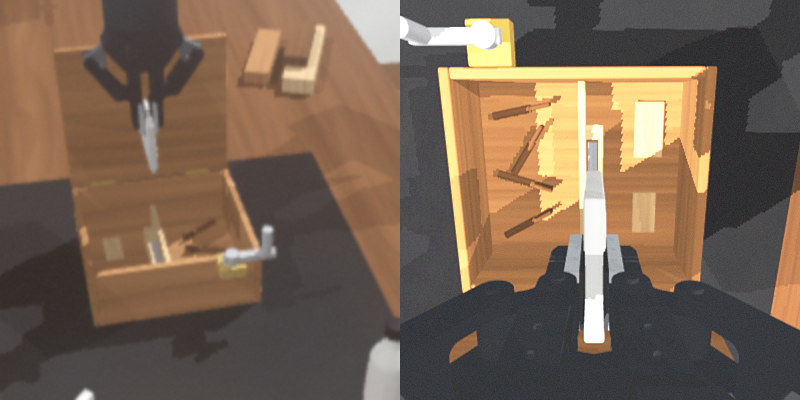

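>>> jog_arm:
  translation:
    - [0,-0.6,30]
    - [0,0,35]
    - [0,0,30]
    - [0,0,15]
    - [0,0,5]
    - [0,0,0]
    - [0,0,0]
  twist:
    - [0,0,0]
    - [0,0,0]
    - [0,0,0]
    - [0,0,0]
    - [0,0,0]
    - [0,0,0]
    - [0,0,0]
  grip: [1,1,1,1,1,1,1]

```text
clock: 16.5
tcp_pos: [0.5287, 0.1231, 0.0855]
ee_rot: [[0.02, -1.0, 0.001], [-1.0, -0.02, 0.0], [-0.0, -0.001, -1.0]]
contact_force: [0.2, -0.9, 0.6]
grip_width: 0.0068
gripper_force: 60.3
```

Run:
```python
from h import *
s=r.sense(); print(s["tcp_pos"],s["contact_force"]); w=r.read_camera("wrist"); 
np.save("w7.npy",cam("wrist",s)[1])
cv2.imwrite("pics/g.png",cv2.resize(w[100:400,213:413],(534,600*800//800)  if 0 else (400,600),interpolation=cv2.INTER_CUBIC)[:,:,::-1])
```

```text
[0.5287 0.1231 0.0855] [ 0.2322 -0.8585  0.5587]
```

View pics/g.png

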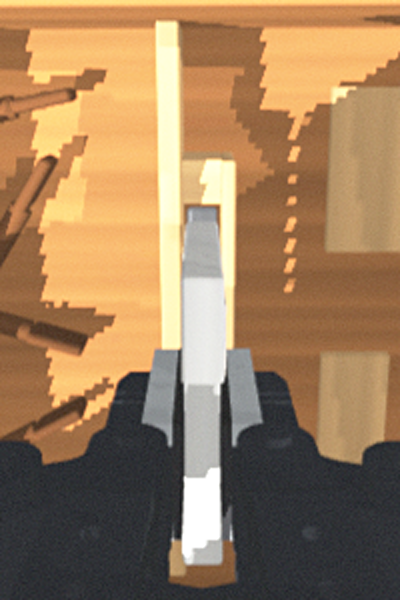

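>>> jog_arm:
  translation:
    - [0,0,6]
    - [0,0,6]
    - [0,0,5]
    - [0,0,5]
    - [0,0,4]
    - [0,0,0]
  twist:
    - [0,0,0]
    - [0,0,0]
    - [0,0,0]
    - [0,0,0]
    - [0,0,0]
    - [0,0,0]
  grip: [1,1,1,1,1,1]

```text
clock: 17.05
tcp_pos: [0.5275, 0.1234, 0.0571]
ee_rot: [[0.021, -1.0, -0.002], [-1.0, -0.021, -0.001], [0.001, 0.002, -1.0]]
contact_force: [-0.8, -1.2, 0.3]
grip_width: 0.0067
gripper_force: 60.3
```

>>> jog_arm:
  translation:
    - [0,0,2]
    - [0,0,2]
    - [0,0,2]
    - [0,0,1]
    - [0,0,0]
    - [0,0,0]
  twist:
    - [0,0,0]
    - [0,0,0]
    - [0,0,0]
    - [0,0,0]
    - [0,0,0]
    - [0,0,0]
  grip: [1,1,1,1,1,1]

```text
clock: 17.55
tcp_pos: [0.5281, 0.1236, 0.0522]
ee_rot: [[0.021, -1.0, 0.0], [-1.0, -0.021, -0.0], [0.0, -0.0, -1.0]]
contact_force: [-3.9, -0.9, 6.6]
grip_width: 0.0067
gripper_force: 61.3
```

>>> jog_arm:
  translation:
    - [0,0,1.5]
    - [0,0,1.5]
    - [0,0,1]
    - [0,0,0]
    - [0,0,0]
  twist:
    - [0,0,0]
    - [0,0,0]
    - [0,0,0]
    - [0,0,0]
    - [0,0,0]
  grip: [1,1,1,1,1]

```text
clock: 17.97
tcp_pos: [0.5286, 0.1236, 0.0506]
ee_rot: [[0.021, -1.0, 0.002], [-1.0, -0.021, -0.0], [0.0, -0.002, -1.0]]
contact_force: [-8.7, -0.7, 17.3]
grip_width: 0.0069
gripper_force: 63.1
```

>>> jog_arm:
  translation:
    - [0,0.7,1.5]
    - [0,0,0]
    - [0,0,0]
    - [0,0,0]
  twist:
    - [0,0,0]
    - [0,0,0]
    - [0,0,0]
    - [0,0,0]
  grip: [1,1,1,1]

```text
clock: 18.3
tcp_pos: [0.5286, 0.1236, 0.0505]
ee_rot: [[0.022, -1.0, 0.004], [-1.0, -0.022, -0.0], [0.0, -0.004, -1.0]]
contact_force: [-9.0, -1.8, 22.8]
grip_width: 0.0071
gripper_force: 63.9
```

Run:
```python
from h import *
s=r.sense(); print(s["tcp_pos"],s["contact_force"],s["qd"])
d=r.read_camera("side"); c=r.read_camera("scene")
cv2.imwrite("pics/h.png",np.hstack([cv2.resize(d[80:280,200:400],(400,400)),cv2.resize(c[120:300,330:510],(400,400))])[:,:,::-1])
```

```text
[0.5286 0.1236 0.0505] [-9.0423 -1.8224 22.7591] [-0.0006  0.0012  0.0007 -0.0011  0.0013 -0.0003]
```

View pics/h.png

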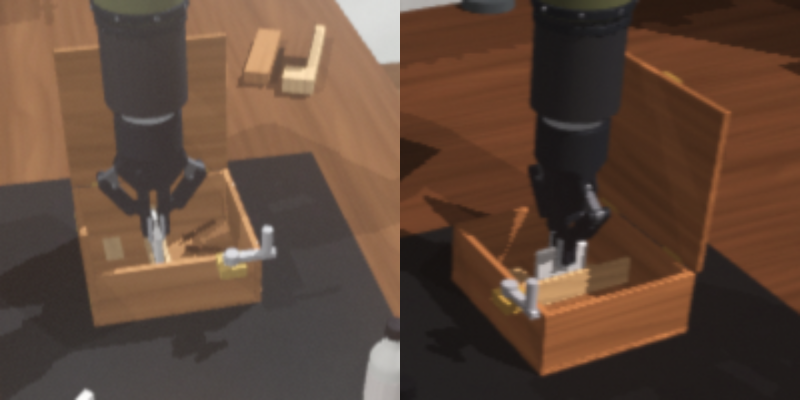

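The holder is down in the rail slot. Its height stops changing while the force rises to 22.8 N, so the strip has bottomed. The lid stands upright and the latch is clear.

```bash
python3 -c "
from plant import r
print(r.job_done())"
```

```text
the job is handed in; nothing more can be done
None
```

The job is handed in: latch swung clear, lid upright, and the label holder still gripped and pressed fully home in the rail at about 23 N; the judge's verdict was not shown.

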